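Centre-punch a bracket blank through the jig's guide hole

ROBOT

A 6-joint arm with a two-finger parallel gripper is mounted at the origin on the work surface. World frame = base frame: x ahead of the robot, y to its left, z up, the work surface at z = 0. Lengths are in m, angles in degrees, forces in N, time in s.
With the tool pointing down it reaches from about 0.3 to 0.75 m from the base axis. Payload 8.5 kg.
Tool frame: the origin (TCP) lies on the mounting face of the last link; the fingertips stand 173 mm ahead of it and the grasp point (between the pads) lies 155 mm ahead of it (env.tips_ahead is the distance from the TCP to the fingertips, in m); z points along the fingers, x is the direction in which the jaws open and shut, and the axes are right-handed (so a half turn about z gives the same grasp; the last joint's range is limited). The gripper opens to 85 mm and grips with 20 to 120 N. Pads are 22 mm wide; open, the fingers measure 114 mm over their backs; the gripper's body (76 mm by 85 mm) begins 54 mm behind the grasp point. The pads swing forward as they close: fully open they stand 13 mm farther back than shut.
Start: joints at [-82.924, 21.807, 74.336, -0, 83.858, -12.336], TCP at [0.183, -0.519, 0.405] pointing down, gripper open.
Joint ranges: [-178.18, 178.18], [-50.72, 133.34], [12.68, 142.11], [-81.47, 261.47], [9.98, 163.14], [-165.26, 165.26]. Speed limits (degrees/s): [136.94, 136.94, 180, 180, 180, 180].

INTERFACE

Orientations are given as a 3x3 rotation matrix whose columns are the frame's x, y, z axes.
In Python, from rig import env gives the robot as it stands. The module is installed in compiled form; this text tells all that it offers.
- The arm moves only by the tool step_arm, never from a script. Its argument "increments" is a list of rows, each an object of numbers: "x", "y", "z": the shift along the tool's x, y, z in cm; "wx", "wy", "wz": the turn, a rotation vector about the tool's x, y, z in rad; "gripper": the finger opening in cm, from 0 to 8.54. A call has 1 to 20 rows; each row shifts and turns the commanded pose from where the row before left it, along the tool's axes as they then stand; what a row does not reach is not made up. A row lasts 1/10 s, in which the tool goes at most 50 mm and 8.59 degrees, less where a joint would pass 70% of its speed; a pose out of reach is approached as far as the arm can. A call with a gripper value outside its range is refused whole. The fingers move at their own pace and stop on an object; "newtons" is the grip in N (left out, the last holds). Time passes only in rows, so rows that do not move let the fingers close. It gives the time, the measured TCP pose, the force and the opening at its end, in the units of the state.
- env.observe(): the state, without advancing time (a new reading comes with each control period).
- env.get_image(name): name is "scene" or "top" or "wrist"; returns a dict with "color" (420x560x3 uint8, blue, green, red), "camera_matrix" (3x3 intrinsics, pixels), "rvec" (rotation vector, rad) and "tvec" (3), from world to camera coordinates, as OpenCV has them. Camera axes: x right, y down, z forward; pixel columns grow to the right and rows downward; lengths in m; the calibration is good to about 2 mm. A picture is of the moment at which its call begins. There is no depth.
- env.close_job(): hands the job in, once; it reports no verdict.
The state is a dict: "time_s": time; "q": joint angles; "qvel": joint speeds; "joint_efforts": joint torques, N m; "position": TCP position; "tool_rot": TCP orientation; "ft_force": force on the tool from outside, world axes, zero at the start; "wrist_torque": the same for the moment, N m; "grip_width": finger opening in m.
Only numpy, scipy, OpenCV 4.12 (cv2) and the standard library are available. Lean on these libraries where they do the work, as an engineer would, in place of code of your own. Each camera call takes 0.05 s, during which the arm holds its last target. There are 200 camera calls.

TASK

Take the automatic centre punch out of its wooden stand, set its nose in the guide hole of the steel jig and press it straight down on the bracket blank underneath until the spring inside snaps, then stop at once: do not go on driving the bottomed-out punch into the blank (never lean on the jig with more than about 20 N). Then put the punch back in its stand, standing upright and fully home, and let it go, leaving everything else on the bench as it was.

Things in the scene. Friction and masses are not known exactly. Their poses are not given: they have to be found in the camera images.
- punch: automatic centre punch, round, about 0.16 kg, upright in the stand. Origin on its axis under a collar 26 mm across, 6 mm thick; z points along the axis away from the tip. Barrel 16 mm across (hold here) 6 to 60 mm above the origin, cap 21 mm across up to 72 mm. The nose below the collar: 8 mm across, 40 mm long, ending in an 8 mm cone with a blunt 3 mm point
- tip (a point): the point of the punch's nose: 40 mm below the punch's origin when the nose is fully out; it moves with the nose
- catch (a joint): the hidden catch in the punch: 0 when cocked, 0.003 m when it has snapped; it cannot be seen from outside. Pressing first pushes the nose in against a spring, 3 N at first, 2 N more each mm; at 11 N, 4 mm in, the catch snaps and the push drops at once to 5 to 7 N. Some 3 mm further down the punch is solid and the force shoots up. Lifted, the nose springs out and the catch resets
- jig: fixed steel jig: base 110 x 64 x 10 mm, origin under its centre, x along its length. A guide plate 44 x 64 x 10 mm, top 48 mm above the table, centred 12 mm along +x, bridges the aluminium bracket blank, whose end at x = 55 mm is turned up, to at most 56 mm high. The blank's face lies 1 to 15 mm under the guide plate, differently each time: how deep the tip goes before it meets the blank must be felt
- guide (a point): centre of the mouth of the round guide hole, 10 mm across, that goes upright through the guide plate; the point lies in the guide plate's upper face, 48 mm above the table
- stand: the fixed wooden stand of the punch: block 60 x 60 x 58 mm, origin under its centre, with one upright round hole in the middle of its top, 14 mm across and 50 mm deep; the punch's collar rests on the block's top and the nose hangs free in the hole
- jar: small glass jar, 40 mm across, 55 mm tall; origin under its centre; to be left alone
- tin: flat closed metal tin 100 x 140 x 24 mm; origin under its centre; to be left alone
- driver: screwdriver lying on the table; origin under its middle; to be left alone
- spanner: spanner lying on the table; to be left alone
- tray: grey parts tray 100 x 130 x 30 mm with four compartments; origin under its centre; to be left alone
- loupe: black eye-loupe ring, 44 mm across, 20 mm tall; origin under its centre; to be left alone
- spool: plain metal spool, 52 mm across, 45 mm tall; origin under its centre; to be left alone
Mind the look-alikes: they are no part of the job. Of the things like the stand, leave any that is blue; of the rest the larger one is meant.

How it is judged:
By the outcome, as a careful person would: the job done as asked, in the order asked, and still so for the second after the job is handed in, with the robot touching nothing.
It also fails if it takes over 58 s, if anything falls off the work surface, if the arm or the gripper's body presses on something with over 40 N, if the wrist force passes 120 N, or if a joint passes its speed limit or range.

## Working session

There is one attempt and no reset: what is moved stays moved. The work goes in short steps, Python scripts to look and compute and a tool call to move; the robot and the scene stay as the last step left them, time stands still between calls to the robot, and variables do not carry over. Pictures are saved under pics/ and viewed, about 8 in all and at most 12, crops included, and the job is handed in when it is done.

Besides the shell and the picture viewer there is one more tool, called after "Emit:" as name([rows], argument=value, ...), one row to a line, values as JSON. step_arm: Moves the arm, as the interface text tells. Its arguments: {"type":"object","properties":{"increments":{"type":"array"},"newtons":{"type":"number"}},"required":["increments"]}

```bash
mkdir -p pics
cat > h.py <<'E'
import numpy as np, cv2
from rig import env
def snap(name,fn):
    im=env.get_image(name); cv2.imwrite('pics/'+fn+'.png',im['color']); np.savez('pics/'+fn+'.npz',K=im['camera_matrix'],r=im['rvec'],t=im['tvec'],c=im['color']); return im
def load(fn): return np.load('pics/'+fn+'.npz')
def ray(d,px):
    R=cv2.Rodrigues(d['r'])[0]; t=np.array(d['t']).ravel(); o=-R.T@t
    v=R.T@np.linalg.inv(d['K'])@np.array([px[0],px[1],1.]); return o,v
def at(d,px,z):
    o,v=ray(d,px); return o+v*(z-o[2])/v[2]
def proj(d,p): return cv2.projectPoints(np.array(p,float).reshape(-1,3),d['r'],d['t'],d['K'],None)[0].reshape(-1,2)
def tri(ds,pxs):
    A=np.zeros((3,3));b=np.zeros(3)
    for d,p in zip(ds,pxs):
        o,v=ray(d,p);v/=np.linalg.norm(v);M=np.eye(3)-np.outer(v,v);A+=M;b+=M@o
    return np.linalg.solve(A,b)
E
python3 - <<'E'
from h import *
a=snap('top','top0');b=snap('scene','scene0')
cv2.imwrite('pics/top0b.png',cv2.resize(a['color'],(800,600),interpolation=2));cv2.imwrite('pics/scene0b.png',cv2.resize(b['color'],(800,600),interpolation=2))
s=env.observe();print(s)
E
```

```text
{'time_s': 0.1, 'q': array([-8.29247867e+01,  2.18387344e+01,  7.43800752e+01, -7.40615968e-04,
        8.38556720e+01, -1.23376510e+01]), 'qvel': array([-0.09557513, -0.05708193, -0.11277873,  0.0673055 , -0.03788073,
        0.04081367]), 'joint_efforts': array([ 3.71832837e-03, -4.49219549e+01, -2.31653380e+01, -1.77251577e-04,
        3.78100231e-03, -3.73953966e-06]), 'position': array([ 0.18278062, -0.51870386,  0.4041603 ]), 'tool_rot': array([[ 3.32374103e-01, -9.43147616e-01, -1.72871487e-04],
       [-9.43146773e-01, -3.32374042e-01,  1.28846629e-03],
       [-1.27267191e-03, -2.65209644e-04, -9.99999155e-01]]), 'ft_force': array([ 0.41559926,  0.28456308, -0.15210819]), 'wrist_torque': array([0.00561779, 0.00757059, 0.01239716]), 'grip_width': 0.08561666069748675}
```

View pics/top0b.png

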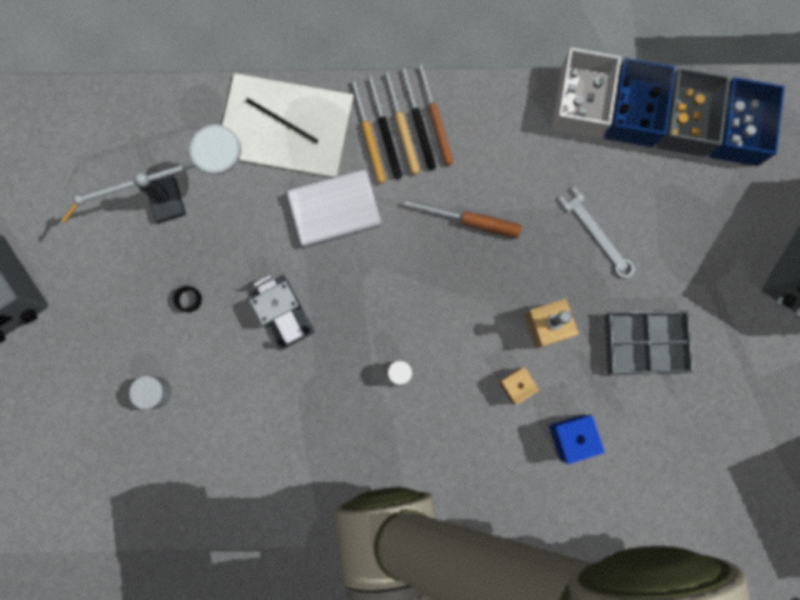

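View pics/scene0b.png

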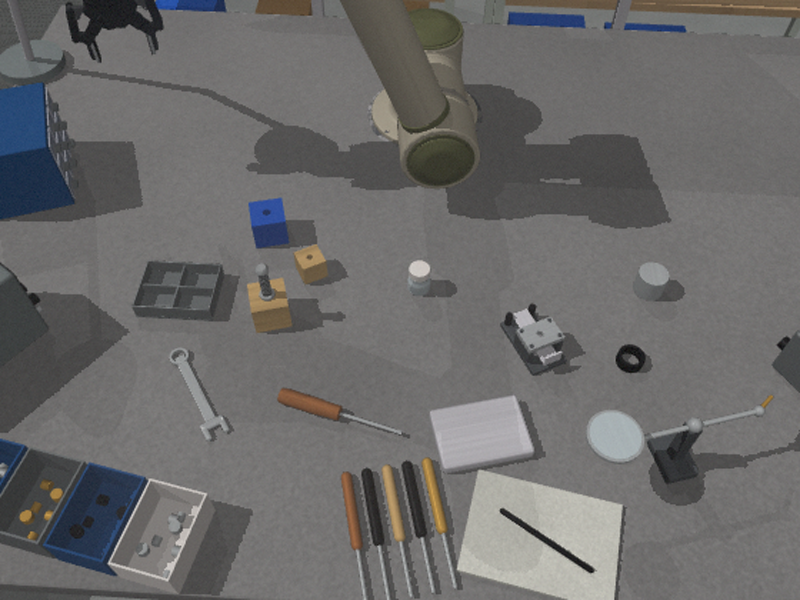

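Stand candidates in the top view: large wooden block with the punch (555,322), small wooden block (520,385) and blue block (577,438). The large one is meant. The jig is at (280,310). Next is one composite close crop of the stand and jig in both views.

Run:
```python
from h import *
def crop(fn,cx,cy,w=56,h=42,s=7):
    c=load(fn)['c'];x=int(cx*.7-w/2);y=int(cy*.7-h/2)
    print(fn,x,y); return cv2.resize(c[y:y+h,x:x+w],None,fx=s,fy=s,interpolation=cv2.INTER_CUBIC)
A=np.vstack([np.hstack([crop('top0',553,322),crop('top0',280,310)]),np.hstack([crop('scene0',268,295),crop('scene0',537,337)])])
cv2.imwrite('pics/c1.png',A);print(A.shape)
```

```text
top0 359 204
top0 168 196
scene0 159 185
scene0 347 214
(588, 784, 3)
```

View pics/c1.png

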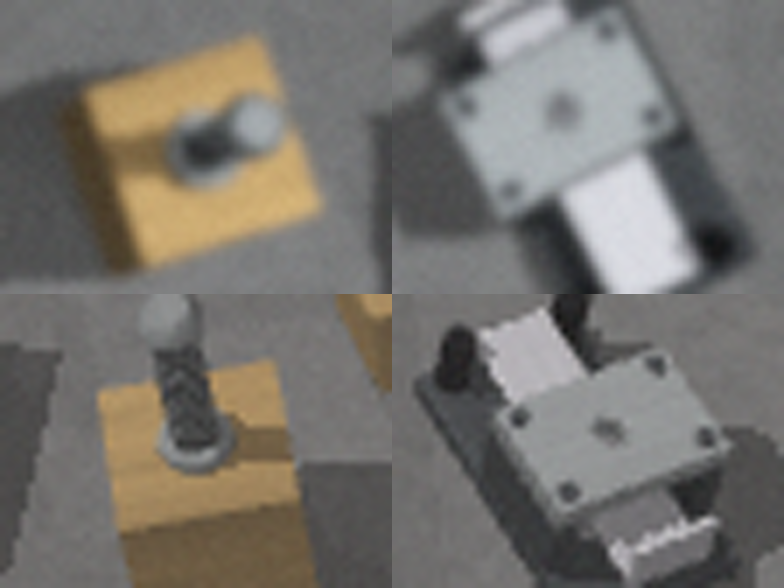

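Run:
```python
from h import *
t=load('top0');s=load('scene0')
P=lambda u,v,o:((u+.5)/7-.5+o[0],(v+.5)/7-.5+o[1])
ot,oj,os_,osj=(359,204),(168,196),(159,185),(347,214)
print('cap top',at(t,P(258,124,ot),.130),'scene',at(s,P(169,312-294,os_),.128))
print('collar top',at(t,P(203,148,ot),.061),'scene',at(s,P(196,440-294,os_),.061))
c=[at(t,P(u,v,ot),.058) for u,v in [(80,95),(262,35),(322,212),(140,270)]];print('st top',np.mean(c,0),[np.linalg.norm(c[i]-c[i-1]) for i in range(4)],np.degrees(np.arctan2(*(c[1]-c[0])[1::-1])))
c=[at(s,P(u,v-294,os_),.058) for u,v in [(98,390),(275,360),(300,500),(122,532)]];print('st scene',np.mean(c,0),[np.linalg.norm(c[i]-c[i-1]) for i in range(4)],np.degrees(np.arctan2(*(c[1]-c[0])[1::-1])))
print('guide',at(t,P(563-392,110,oj),.048),at(s,P(217,137,osj),.048),tri([t,s],[P(171,110,oj),P(217,137,osj)]))
c=[at(t,P(u-392,v,oj),.048) for u,v in [(440,104),(620,10),(684,118),(502,220)]];print('plate',np.mean(c,0),[np.linalg.norm(c[i]-c[i-1]) for i in range(4)],np.degrees(np.arctan2(*(c[1]-c[0])[1::-1])))
for n,px in dict(jar=(400,373),small=(520,385),tray=(649,343),tin=(335,207),driver=(490,224)).items(): print(n,at(t,(px[0]*.7,px[1]*.7),.03))
```

```text
cap top [ 0.54516077 -0.23704921  0.13      ] scene [ 0.54749476 -0.23365075  0.128     ]
collar top [ 0.54559104 -0.23624901  0.061     ] scene [ 0.54774778 -0.23411177  0.061     ]
st top [ 0.54440856 -0.23624195  0.058     ] [np.float64(0.05956346955448901), np.float64(0.06287581158912178), np.float64(0.06035404624017532), np.float64(0.062235571430395445)] -72.76288836471281
st scene [ 0.54729002 -0.23362947  0.058     ] [np.float64(0.06064897344862692), np.float64(0.05964788525463554), np.float64(0.06030703246671485), np.float64(0.05837538180681486)] 106.29924888637406
guide [0.58558463 0.20713835 0.048     ] [0.58784206 0.2088164  0.048     ] [0.58601051 0.20851547 0.0451943 ]
plate [0.58467716 0.20757773 0.048     ] [np.float64(0.043589983742189004), np.float64(0.06580738188577638), np.float64(0.0417858650948773), np.float64(0.0673242201789101)] -62.74491366288042
jar [0.46915279 0.00800597 0.03      ]
small [ 0.44646878 -0.18449901  0.03      ]
tray [ 0.51037347 -0.39687767  0.03      ]
tin [0.74539245 0.11121307 0.03      ]
driver [ 0.71240606 -0.14523693  0.03      ]
```

The crops confirm it: the punch stands in the larger wooden block, stand at about (0.546,-0.235), and the guide hole is at about (0.587,0.208). I'm moving above the punch to look with the wrist camera.

Emit:
step_arm([
  {"x":-0.735,"y":-2.18},
  {"x":-0.735,"y":-2.18},
  {"x":-0.735,"y":-2.18},
  {"x":-0.735,"y":-2.18},
  {"x":-0.735,"y":-2.18},
  {"x":-0.735,"y":-2.18},
  {"x":-0.735,"y":-2.18},
  {"x":-0.735,"y":-2.18},
  {"x":-0.735,"y":-2.18},
  {"x":-0.735,"y":-2.18},
  {"x":-0.735,"y":-2.18},
  {"x":-0.735,"y":-2.18},
  {"x":-0.735,"y":-2.18},
  {"x":-0.735,"y":-2.18},
  {"x":-0.735,"y":-2.18},
  {"x":-0.735,"y":-2.18},
  {"x":-0.735,"y":-2.18},
  {"x":-0.735,"y":-2.18},
  {"x":-0.735,"y":-2.18},
  {"x":-0.735,"y":-2.18},
])

```text
invalid input at $.increments[0]: expected keys x, y, z, wx, wy, wz, gripper
```

Emit:
step_arm([
  {},
  {},
])

```text
invalid input at $.increments[0]: expected keys x, y, z, wx, wy, wz, gripper
```

Run:
```python
from h import *
a=snap('wrist','w1');s=env.observe();print(s['position'],s['tool_rot'],s['ft_force'])
R=cv2.Rodrigues(a['rvec'])[0];print('cam in tool',s['tool_rot'].T@(-R.T@a['tvec'].ravel()-s['position']), s['tool_rot'].T@R.T)
cv2.imwrite('pics/w1b.png',cv2.resize(a['color'],(800,600),interpolation=2))
```

```text
[ 0.1827712  -0.5187055   0.40428051] [[ 3.32313389e-01 -9.43169017e-01 -1.30564702e-04]
 [-9.43168447e-01 -3.32313335e-01  1.06177249e-03]
 [-1.04481931e-03 -2.29696706e-04 -9.99999428e-01]] [-0.08692183  0.219684   -0.82374329]
cam in tool [ 0.00015023 -0.06625338  0.03211605] [[ 9.99999933e-01  2.20198521e-04  2.94120967e-04]
 [-2.90110581e-04  9.64433411e-01  2.64325768e-01]
 [-2.25455944e-04 -2.64325835e-01  9.64433410e-01]]
```

View pics/w1b.png

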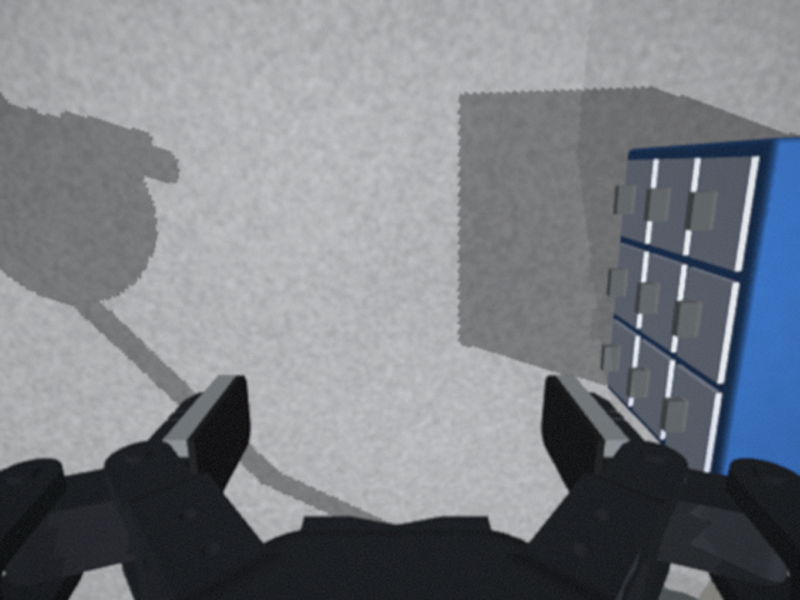

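The tool needs every key in each row. The picture shows the open gripper over bare table with the blue cabinet at right. Making the move now.

Emit:
step_arm([
  {"x":-0.735,"y":-2.18,"z":0,"wx":0,"wy":0,"wz":0,"gripper":8.5},
  {"x":-0.735,"y":-2.18,"z":0,"wx":0,"wy":0,"wz":0,"gripper":8.5},
  {"x":-0.735,"y":-2.18,"z":0,"wx":0,"wy":0,"wz":0,"gripper":8.5},
  {"x":-0.735,"y":-2.18,"z":0,"wx":0,"wy":0,"wz":0,"gripper":8.5},
  {"x":-0.735,"y":-2.18,"z":0,"wx":0,"wy":0,"wz":0,"gripper":8.5},
  {"x":-0.735,"y":-2.18,"z":0,"wx":0,"wy":0,"wz":0,"gripper":8.5},
  {"x":-0.735,"y":-2.18,"z":0,"wx":0,"wy":0,"wz":0,"gripper":8.5},
  {"x":-0.735,"y":-2.18,"z":0,"wx":0,"wy":0,"wz":0,"gripper":8.5},
  {"x":-0.735,"y":-2.18,"z":0,"wx":0,"wy":0,"wz":0,"gripper":8.5},
  {"x":-0.735,"y":-2.18,"z":0,"wx":0,"wy":0,"wz":0,"gripper":8.5},
  {"x":-0.735,"y":-2.18,"z":0,"wx":0,"wy":0,"wz":0,"gripper":8.5},
  {"x":-0.735,"y":-2.18,"z":0,"wx":0,"wy":0,"wz":0,"gripper":8.5},
  {"x":-0.735,"y":-2.18,"z":0,"wx":0,"wy":0,"wz":0,"gripper":8.5},
  {"x":-0.735,"y":-2.18,"z":0,"wx":0,"wy":0,"wz":0,"gripper":8.5},
  {"x":-0.735,"y":-2.18,"z":0,"wx":0,"wy":0,"wz":0,"gripper":8.5},
  {"x":-0.735,"y":-2.18,"z":0,"wx":0,"wy":0,"wz":0,"gripper":8.5},
  {"x":-0.735,"y":-2.18,"z":0,"wx":0,"wy":0,"wz":0,"gripper":8.5},
  {"x":-0.735,"y":-2.18,"z":0,"wx":0,"wy":0,"wz":0,"gripper":8.5},
  {"x":-0.735,"y":-2.18,"z":0,"wx":0,"wy":0,"wz":0,"gripper":8.5},
  {"x":-0.735,"y":-2.18,"z":0,"wx":0,"wy":0,"wz":0,"gripper":8.5},
])

```text
time_s: 2.15
position: [0.5459, -0.2345, 0.4044]
tool_rot: [[0.332, -0.943, -0.001], [-0.943, -0.332, 0.0], [-0.001, 0.0, -1.0]]
ft_force: [-0.4, -0.4, -0.7]
grip_width: 0.0848
```

Emit:
step_arm([
  {"x":0,"y":0,"z":0,"wx":0,"wy":0,"wz":0,"gripper":8.5},
  {"x":0,"y":0,"z":0,"wx":0,"wy":0,"wz":0,"gripper":8.5},
])

```text
time_s: 2.35
position: [0.5452, -0.2351, 0.4043]
tool_rot: [[0.333, -0.943, -0.001], [-0.943, -0.333, 0.0], [-0.0, 0.001, -1.0]]
ft_force: [-0.9, -0.2, -0.3]
grip_width: 0.0849
```

Run:
```python
from h import *
a=snap('wrist','w2');s=env.observe();print(s['position'],s['tool_rot'],s['ft_force'],s['q'])
c=a['color'][60:330,130:430]; cv2.imwrite('pics/w2b.png',cv2.resize(c,None,fx=2,fy=2,interpolation=2))
print(proj(load('w2'),[[.546,-.235,.13],[.546,-.235,.058]]))
```

```text
[ 0.54483807 -0.23545158  0.40446717] [[ 3.32248235e-01 -9.43191727e-01 -6.89803962e-04]
 [-9.43191901e-01 -3.32248418e-01  1.65742085e-04]
 [-3.85512838e-04  5.95549995e-04 -9.99999748e-01]] [-1.31403101 -0.34078417 -0.65829135] [-3.47874680e+01  2.62587423e+01  6.70719285e+01 -1.47744405e-02
  8.67072063e+01  3.58080863e+01]
[[276.80202646 208.26509851]
 [276.78865889 188.19693054]]
```

View pics/w2b.png

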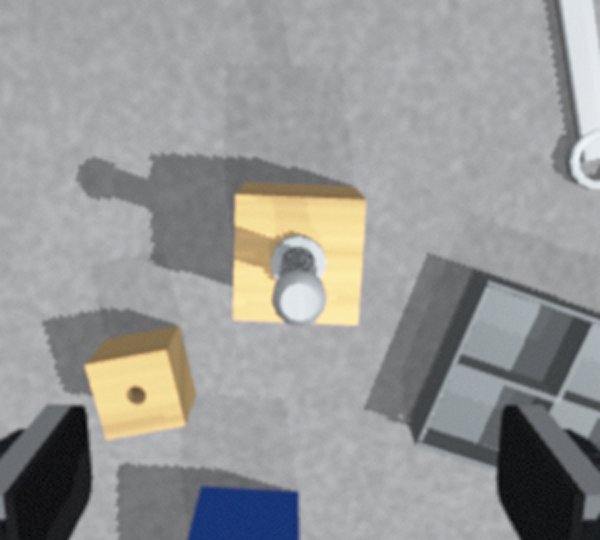

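Seen from the wrist, the cap centre is at crop (299,298), full-image (279.5,209). The collar is at (279.5,189.5), centred on the larger wooden block and upright.

Run:
```python
from h import *
d=load('w2');s=env.observe()
for p,z in [((279.3,208.9),.13),((279.3,189.2),.061)]:
    q=at(d,p,z);print(q,(s['tool_rot'].T@(q-s['position']))*100)
print(s['position'])
```

```text
[ 0.54615581 -0.23688641  0.13      ] [ 0.18969519 -0.09296239 27.44659519]
[ 0.54647078 -0.23730191  0.061     ] [ 0.24200999 -0.11297443 34.34656484]
[ 0.54483807 -0.23545158  0.40446717]
```

Emit:
step_arm([
  {"x":0.22,"y":-0.1,"z":1.5,"wx":0,"wy":0,"wz":0,"gripper":8.5},
  {"x":0,"y":0,"z":2,"wx":0,"wy":0,"wz":0,"gripper":8.5},
  {"x":0,"y":0,"z":2,"wx":0,"wy":0,"wz":0,"gripper":8.5},
  {"x":0,"y":0,"z":2,"wx":0,"wy":0,"wz":0,"gripper":8.5},
  {"x":0,"y":0,"z":2,"wx":0,"wy":0,"wz":0,"gripper":8.5},
  {"x":0,"y":0,"z":2,"wx":0,"wy":0,"wz":0,"gripper":8.5},
  {"x":0,"y":0,"z":2,"wx":0,"wy":0,"wz":0,"gripper":8.5},
  {"x":0,"y":0,"z":1.5,"wx":0,"wy":0,"wz":0,"gripper":8.5},
  {"x":0,"y":0,"z":0.8,"wx":0,"wy":0,"wz":0,"gripper":8.5},
  {"x":0,"y":0,"z":0,"wx":0,"wy":0,"wz":0,"gripper":8.5},
  {"x":0,"y":0,"z":0,"wx":0,"wy":0,"wz":0,"gripper":8.5},
])

```text
time_s: 3.5
position: [0.5467, -0.2373, 0.2474]
tool_rot: [[0.332, -0.943, 0.001], [-0.943, -0.332, -0.001], [0.001, -0.001, -1.0]]
ft_force: [-0.3, -1.3, 0.3]
grip_width: 0.085
```

Emit:
step_arm([
  {"x":0,"y":0,"z":0,"wx":0,"wy":0,"wz":0,"gripper":4},
  {"x":0,"y":0,"z":0,"wx":0,"wy":0,"wz":0,"gripper":3},
  {"x":0,"y":0,"z":0,"wx":0,"wy":0,"wz":0,"gripper":2.2},
  {"x":0,"y":0,"z":0,"wx":0,"wy":0,"wz":0,"gripper":2.0},
  {"x":0,"y":0,"z":0,"wx":0,"wy":0,"wz":0,"gripper":2.0},
], newtons=20)

```text
time_s: 4.0
position: [0.5468, -0.2369, 0.2468]
tool_rot: [[0.332, -0.943, 0.0], [-0.943, -0.332, -0.0], [0.0, -0.0, -1.0]]
ft_force: [-0.1, -0.1, 0.2]
grip_width: 0.02
```

Emit:
step_arm([
  {"x":0,"y":0,"z":0,"wx":0,"wy":0,"wz":0,"gripper":1.7},
  {"x":0,"y":0,"z":0,"wx":0,"wy":0,"wz":0,"gripper":1.4},
  {"x":0,"y":0,"z":0,"wx":0,"wy":0,"wz":0,"gripper":0.5},
  {"x":0,"y":0,"z":0,"wx":0,"wy":0,"wz":0,"gripper":0},
], newtons=20)

```text
time_s: 4.4
position: [0.5468, -0.2369, 0.2466]
tool_rot: [[0.332, -0.943, -0.0], [-0.943, -0.332, 0.0], [-0.0, 0.0, -1.0]]
ft_force: [0.5, 0.4, -1.5]
grip_width: 0.0156
```

Emit:
step_arm([
  {"x":0,"y":0,"z":0,"wx":0,"wy":0,"wz":0,"gripper":0},
  {"x":0,"y":0,"z":0,"wx":0,"wy":0,"wz":0,"gripper":0},
  {"x":0,"y":0,"z":0,"wx":0,"wy":0,"wz":0,"gripper":0},
], newtons=80)

```text
time_s: 4.7
position: [0.5468, -0.2369, 0.2467]
tool_rot: [[0.332, -0.943, 0.0], [-0.943, -0.332, -0.0], [0.0, -0.0, -1.0]]
ft_force: [0.4, -0.1, 0.1]
grip_width: 0.0143
```

Run:
```python
from h import *
s=env.observe();print(s['position'],s['tool_rot'],s['ft_force'],s['wrist_torque'],s['grip_width'])
```

```text
[ 0.54683085 -0.23691392  0.24672472] [[ 3.32329373e-01 -9.43163394e-01  2.39874649e-05]
 [-9.43163394e-01 -3.32329373e-01 -1.00723316e-05]
 [ 1.74715936e-05 -1.92767671e-05 -1.00000000e+00]] [ 0.35619255 -0.08743265  0.10713872] [ 0.08456421 -0.00281027  0.04700384] 0.014298051657957982
```

Emit:
step_arm([
  {"x":0,"y":0,"z":-0.5,"wx":0,"wy":0,"wz":0,"gripper":0},
  {"x":0,"y":0,"z":-1,"wx":0,"wy":0,"wz":0,"gripper":0},
  {"x":0,"y":0,"z":-1.5,"wx":0,"wy":0,"wz":0,"gripper":0},
  {"x":0,"y":0,"z":-1.5,"wx":0,"wy":0,"wz":0,"gripper":0},
  {"x":0,"y":0,"z":-1.5,"wx":0,"wy":0,"wz":0,"gripper":0},
  {"x":0,"y":0,"z":-1.5,"wx":0,"wy":0,"wz":0,"gripper":0},
  {"x":0,"y":0,"z":-1.5,"wx":0,"wy":0,"wz":0,"gripper":0},
  {"x":0,"y":0,"z":-1.5,"wx":0,"wy":0,"wz":0,"gripper":0},
  {"x":0,"y":0,"z":-1,"wx":0,"wy":0,"wz":0,"gripper":0},
  {"x":0,"y":0,"z":-0.5,"wx":0,"wy":0,"wz":0,"gripper":0},
])

```text
time_s: 5.7
position: [0.5468, -0.2369, 0.3681]
tool_rot: [[0.332, -0.943, 0.002], [-0.943, -0.332, -0.001], [0.001, -0.001, -1.0]]
ft_force: [0.5, -0.8, -1.9]
grip_width: 0.0142
```

Emit:
step_arm([
  {"x":-1.03,"y":-0.37,"z":0,"wx":0,"wy":0,"wz":0,"gripper":0},
  {"x":-2.1,"y":-0.75,"z":0,"wx":0,"wy":0,"wz":0,"gripper":0},
  {"x":-2.1,"y":-0.75,"z":0,"wx":0,"wy":0,"wz":0,"gripper":0},
  {"x":-2.1,"y":-0.75,"z":0,"wx":0,"wy":0,"wz":0,"gripper":0},
  {"x":-2.1,"y":-0.75,"z":0,"wx":0,"wy":0,"wz":0,"gripper":0},
  {"x":-2.1,"y":-0.75,"z":0,"wx":0,"wy":0,"wz":0,"gripper":0},
  {"x":-2.1,"y":-0.75,"z":0,"wx":0,"wy":0,"wz":0,"gripper":0},
  {"x":-2.1,"y":-0.75,"z":0,"wx":0,"wy":0,"wz":0,"gripper":0},
  {"x":-2.1,"y":-0.75,"z":0,"wx":0,"wy":0,"wz":0,"gripper":0},
  {"x":-2.1,"y":-0.75,"z":0,"wx":0,"wy":0,"wz":0,"gripper":0},
  {"x":-2.1,"y":-0.75,"z":0,"wx":0,"wy":0,"wz":0,"gripper":0},
  {"x":-2.1,"y":-0.75,"z":0,"wx":0,"wy":0,"wz":0,"gripper":0},
  {"x":-2.1,"y":-0.75,"z":0,"wx":0,"wy":0,"wz":0,"gripper":0},
  {"x":-2.1,"y":-0.75,"z":0,"wx":0,"wy":0,"wz":0,"gripper":0},
  {"x":-2.1,"y":-0.75,"z":0,"wx":0,"wy":0,"wz":0,"gripper":0},
  {"x":-2.1,"y":-0.75,"z":0,"wx":0,"wy":0,"wz":0,"gripper":0},
  {"x":-2.1,"y":-0.75,"z":0,"wx":0,"wy":0,"wz":0,"gripper":0},
  {"x":-2.1,"y":-0.75,"z":0,"wx":0,"wy":0,"wz":0,"gripper":0},
  {"x":-2.1,"y":-0.75,"z":0,"wx":0,"wy":0,"wz":0,"gripper":0},
  {"x":-1.8,"y":-0.69,"z":0,"wx":0,"wy":0,"wz":0,"gripper":0},
])

```text
time_s: 7.7
position: [0.5484, 0.1964, 0.3659]
tool_rot: [[0.333, -0.943, -0.002], [-0.943, -0.333, -0.0], [-0.001, 0.002, -1.0]]
ft_force: [0.4, 0.3, -1.9]
grip_width: 0.0147
```

Emit:
step_arm([
  {"x":0,"y":0,"z":0,"wx":0,"wy":0,"wz":0,"gripper":0},
  {"x":0,"y":0,"z":0,"wx":0,"wy":0,"wz":0,"gripper":0},
  {"x":0,"y":0,"z":0,"wx":0,"wy":0,"wz":0,"gripper":0},
  {"x":0,"y":0,"z":0,"wx":0,"wy":0,"wz":0,"gripper":0},
])

```text
time_s: 8.1
position: [0.5491, 0.194, 0.3666]
tool_rot: [[0.331, -0.943, -0.0], [-0.943, -0.331, -0.0], [0.0, 0.0, -1.0]]
ft_force: [0.4, -0.1, -1.2]
grip_width: 0.0146
```

Run:
```python
from h import *
a=snap('wrist','w3');s=env.observe();print(s['position'],s['tool_rot'],s['ft_force'],s['q'])
c=a['color'][60:330,130:430]; cv2.imwrite('pics/w3b.png',cv2.resize(c,None,fx=2.5,fy=2,interpolation=2) if 0 else cv2.resize(c,None,fx=2.2,fy=2.2,interpolation=2))
tip=s['position']+s['tool_rot']@[0,0,.2287];print(tip)
print(proj(load('w3'),[tip,[.5868,.208,.048]]))
```

```text
[0.54915663 0.19404145 0.36669176] [[ 3.31428720e-01 -9.43480249e-01 -1.55184992e-04]
 [-9.43480260e-01 -3.31428706e-01 -1.09911377e-04]
 [ 5.22664526e-05  1.82841764e-04 -9.99999982e-01]] [ 0.35737102  0.09192432 -2.07683927] [ 7.82254181e+00  2.66984449e+01  7.27420871e+01 -5.09758173e-03
  8.05691339e+01  7.84678618e+01]
[0.54912114 0.19401632 0.13799176]
[[276.305135   229.40032898]
 [275.52617255 148.45488485]]
```

View pics/w3b.png

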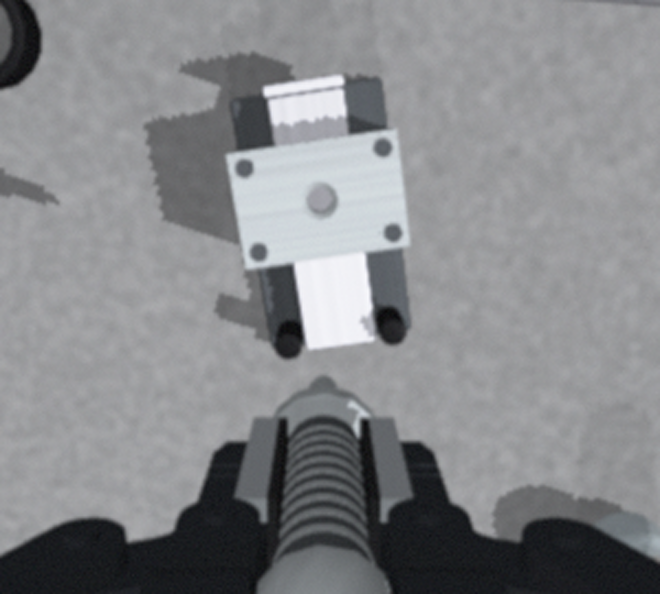

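The guide hole is at crop (322,199), full-image (276.1,150.2). The nose tip shows just past the collar at (323,376), where I predicted it. Next I move closer, stopping 20 mm short and 12 mm above the plate.

Run:
```python
from h import *
d=load('w3');s=env.observe()
g=at(d,(276.1,150.2),.048);print(g,(s['tool_rot'].T@(g-s['position']))*100)
```

```text
[0.58561006 0.20707948 0.048     ] [-2.36064312e-02 -3.87725384e+00  3.18684659e+01]
```

Emit:
step_arm([
  {"x":0,"y":-0.38,"z":1.3,"wx":0,"wy":0,"wz":0,"gripper":0},
  {"x":0,"y":-0.5,"z":1.5,"wx":0,"wy":0,"wz":0,"gripper":0},
  {"x":0,"y":-0.5,"z":1.5,"wx":0,"wy":0,"wz":0,"gripper":0},
  {"x":0,"y":-0.5,"z":1.5,"wx":0,"wy":0,"wz":0,"gripper":0},
  {"x":0,"y":0,"z":1.2,"wx":0,"wy":0,"wz":0,"gripper":0},
  {"x":0,"y":0,"z":0.8,"wx":0,"wy":0,"wz":0,"gripper":0},
  {"x":0,"y":0,"z":0,"wx":0,"wy":0,"wz":0,"gripper":0},
  {"x":0,"y":0,"z":0,"wx":0,"wy":0,"wz":0,"gripper":0},
  {"x":0,"y":0,"z":0,"wx":0,"wy":0,"wz":0,"gripper":0},
])

```text
time_s: 9.05
position: [0.5669, 0.2009, 0.2895]
tool_rot: [[0.332, -0.943, 0.001], [-0.943, -0.332, 0.0], [0.0, -0.001, -1.0]]
ft_force: [0.2, -0.0, -1.7]
grip_width: 0.0145
```

Run:
```python
from h import *
a=snap('wrist','w4');s=env.observe();print(s['position'],s['tool_rot'],s['ft_force'])
tip=s['position']+s['tool_rot']@[0,0,.2287]
pp=proj(load('w4'),[tip,[.5856,.2071,.048]]);print(tip,pp)
x,y=int(pp[1,0]-45),int(pp[1,1]-25);print(x,y)
cv2.imwrite('pics/w4b.png',cv2.resize(a['color'][y:y+100,x:x+90],None,fx=6,fy=6,interpolation=2))
```

```text
[0.56685521 0.20095535 0.28948434] [[ 3.32340837e-01 -9.43158282e-01  1.42255722e-03]
 [-9.43159321e-01 -3.32340847e-01  2.36151003e-04]
 [ 2.50046097e-04 -1.42018073e-03 -9.99998960e-01]] [-0.71988017  0.46181358 -1.67170741]
[0.56718055 0.20100936 0.06078458] [[276.24719299 229.50699067]
 [276.85965984 193.573099  ]]
231 168
```

View pics/w4b.png

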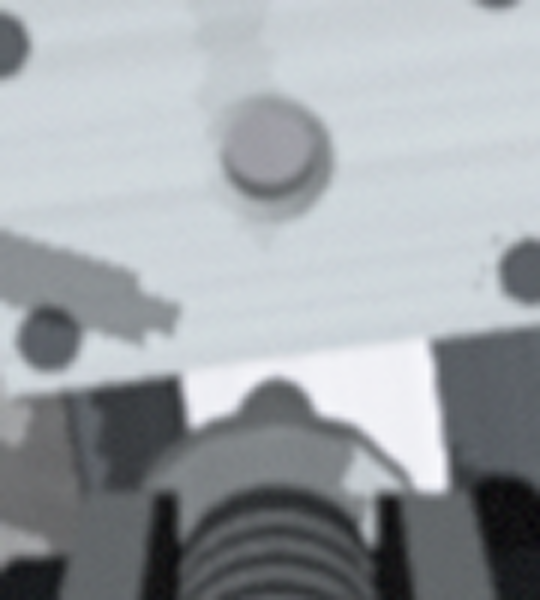

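Run:
```python
from h import *
d=load('w4');s=env.observe();R=s['tool_rot']
th=np.linspace(0,2*np.pi,72)
def bb(c,r,z=None,loc=False):
    p=np.array([c+r*np.array([np.cos(a),np.sin(a),0]) for a in th]); q=(proj(d,p)-[231,168]+.5)*6-.5
    return q.min(0).round(1),q.max(0).round(1),q.mean(0).round(1)
g=np.array([.5856,.2071,.048]);print('hole',bb(g,.005),'hole bottom',bb(g-[0,0,.01],.005))
tip=s['position']+R@[0,0,.2287]
print('tip',bb(tip,.0015),'shank',bb(tip-R@[0,0,.008],.004),'collar',bb(tip-R@[0,0,.04],.013))
im=d['c'].copy()
```

```text
hole (array([229.8, 108.8]), array([325.6, 202.5]), array([277.9, 155.2])) hole bottom (array([231.7,  90.8]), array([323.4, 180.7]), array([277.8, 135.3]))
tip (array([259.1, 357.4]), array([288.9, 385.6]), array([274.1, 371.3])) shank (array([232.7, 358.7]), array([315.1, 436.7]), array([274.1, 397.3])) collar (array([115.1, 377.1]), array([432. , 671.8]), array([274.3, 524. ]))
```

Run:
```python
from h import *
d=load('w4');s=env.observe();R=s['tool_rot'];T=s['position']
snap('scene','s4');snap('top','t4')
th=np.linspace(0,2*np.pi,60)
tip=T+R@[0,0,.2287]
print(T)
def ov(d,x,y,w,h,f):
    im=cv2.resize(d['c'][y:y+h,x:x+w],None,fx=f,fy=f,interpolation=2)
    def circ(c,r,col):
        p=np.array([c+r*np.array([np.cos(a),np.sin(a),0]) for a in th]); q=((proj(d,p)-[x,y]+.5)*f-.5)
        for a in q.round().astype(int): cv2.circle(im,tuple(map(int,a)),0,col,-1)
    circ(np.array([.5856,.2071,.048]),.005,(0,0,255))
    for zz,r in ((0,.0015),(8,.004),(34,.004),(40,.013),(46,.013),(112,.0105)): circ(tip-R@[0,0,zz/1000],r,(0,255,0))
    return im
a=ov(d,251,178,50,68,8)
def cen(d): return proj(d,[T+R@[0,0,.19]])[0].astype(int)
c=cen(load('s4'));b=ov(load('s4'),c[0]-24,c[1]-34,50,68,8)
print('w4 off',251,178,'s4 off',c-[24,34])
cv2.imwrite('pics/c4.png',np.hstack([a,b]))
```

```text
[0.56685521 0.20095535 0.28948434]
w4 off 251 178 s4 off [353 178]
```

View pics/c4.png

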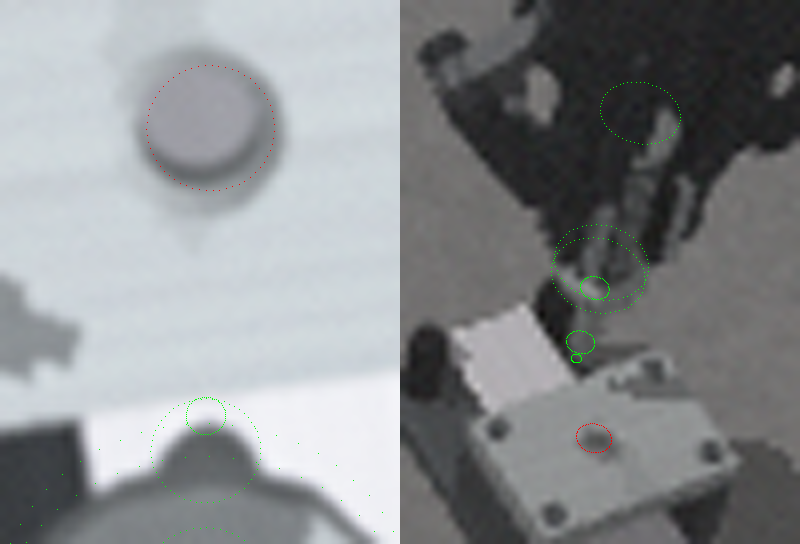

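Run:
```python
from h import *
d=load('w3');T=np.array([0.54915663,0.19404145,0.36669176]);R=np.array([[3.31428720e-01,-9.43480249e-01,-1.55e-4],[-9.43480260e-01,-3.31428706e-01,-1.1e-4],[5.2e-5,1.83e-4,-1]])
th=np.linspace(0,2*np.pi,72)
for dy in (0,.002):
  for n,z,r in (('tip',.2287,.0015),('shoulder',.2207,.004),('collar bot',.1887,.013),('collar top',.1827,.013),('barrel bot',.1827,.008),('barrel top',.1287,.008),('cap bot',.1287,.0105),('cap top',.1167,.0105)):
    q=(proj(d,np.array([T+R@[r*np.cos(a),dy+r*np.sin(a),z] for a in th]))-[130,60]+.5)*2.2-.5
    print(dy,n,q.min(0).round(0),q.max(0).round(0))
# column profile of w4 through nose
g=cv2.cvtColor(load('w4')['c'],cv2.COLOR_BGR2GRAY);print(g[222:262,275:279].mean(1).round())
g3=cv2.cvtColor(d['c'],cv2.COLOR_BGR2GRAY);print(g3[222:340,274:279].mean(1).round())
```

```text
0 tip [317. 368.] [328. 378.]
0 shoulder [307. 369.] [338. 397.]
0 collar bot [264. 375.] [380. 483.]
0 collar top [262. 384.] [383. 496.]
0 barrel bot [285. 407.] [359. 475.]
0 barrel top [267. 542.] [376. 638.]
0 cap bot [250. 527.] [393. 652.]
0 cap top [242. 575.] [402. 712.]
0.002 tip [317. 375.] [328. 385.]
0.002 shoulder [307. 376.] [338. 404.]
0.002 collar bot [264. 384.] [380. 491.]
0.002 collar top [262. 393.] [382. 504.]
0.002 barrel bot [285. 415.] [359. 484.]
0.002 barrel top [268. 555.] [376. 649.]
0.002 cap bot [251. 539.] [393. 663.]
0.002 cap top [242. 589.] [401. 724.]
[214. 212. 211. 210. 210. 220. 233. 237. 213. 150. 104.  96.  98. 100.
 102. 103. 112. 129. 136. 132. 131. 131. 131. 130. 132. 128. 107.  73.
  50.  47.  57.  88.  98.  79.  60.  77.  93.  88.  66.  61.]
[153. 153. 153. 154. 153. 154. 156. 153. 139. 117. 103.  99. 100. 100.
 102. 104. 113. 129. 136. 135. 132. 132. 132. 132. 133. 129. 109.  75.
  51.  48.  58.  88. 100.  81.  62.  77.  95.  92.  70.  60.  86. 101.
  87.  62.  61.  86. 100.  92.  69.  59.  78.  96.  99.  77.  54.  60.
  88. 102.  98.  76.  52.  57.  87. 103. 106.  83.  55.  51.  70.  91.
 102. 101.  78.  53.  49.  62.  89. 102. 103.  85.  62.  49.  48.  48.
  51.  66.  92. 106. 110. 110. 114. 115. 116. 118. 118. 121. 121. 123.
 122. 123. 124. 125. 127. 127. 128. 129. 130. 131. 131. 133. 134. 134.
 136. 136. 139. 145. 149. 150.]
```

Run:
```python
from h import *
np.set_printoptions(linewidth=250)
g=cv2.cvtColor(load('w4')['c'],cv2.COLOR_BGR2GRAY)
print(266,g[232:240,266:290])
print('hole rows 184..206, cols 266..288');print(g[182:208,265:290])
```

```text
266 [[239 239 237 238 240 238 220 173 133 111 103 100 104 115 148 199 232 241 242 243 241 241 241 241]
 [239 238 238 238 236 218 171 126 100  98  97  94  93  96 108 148 203 235 242 242 242 240 241 242]
 [239 239 239 238 225 176 127 103  99  99 100  95  96  93  95 111 163 226 242 243 241 241 241 242]
 [240 241 237 232 201 143 103  97  98 100 101 101  98  97  96  99 134 200 236 244 243 242 240 242]
 [236 233 221 200 161 118 100 100 101 102 102 104 102 101 100 101 114 165 216 236 239 239 241 242]
 [197 181 161 142 121 105 100 101 103 101 104 102 104 103 101 100 104 124 157 183 197 208 225 234]
 [133 121 111 105 104 102 103 105 108 110 114 112 112 110 107 105 100 102 107 117 127 143 162 184]
 [106 103 105 104 111 113 115 117 121 127 129 131 129 124 124 117 110 103  99  96  97 102 110 124]]
hole rows 184..206, cols 266..288
[[199 200 200 199 199 200 200 197 199 196 196 197 201 208 210 210 210 210 209 207 208 209 208 209 208]
 [198 198 200 200 198 197 195 191 188 184 183 182 188 195 202 207 209 208 206 207 208 208 206 208 207]
 [198 198 198 198 195 190 183 175 170 166 163 164 168 176 183 1
[... 1709 characters left out ...]
 190 181 168 157 148 143 139 145 149 152 153 150 152 170 194 208 214 211 211 212]
 [211 209 207 201 197 192 186 182 178 174 165 163 161 162 159 154 155 170 192 206 210 212 214 210 211]
 [209 214 210 209 204 195 188 181 180 178 173 166 166 164 165 164 173 193 206 211 212 212 211 212 212]
 [212 212 212 211 210 202 196 187 182 178 178 172 171 176 182 190 198 207 210 210 212 212 211 212 211]
 [209 211 210 211 208 203 198 195 192 190 190 189 190 198 202 206 209 211 213 211 212 211 210 210 210]
 [212 211 211 211 210 206 204 202 198 197 197 198 203 208 212 210 211 210 210 209 209 208 211 211 209]
 [211 212 212 212 211 208 210 207 201 198 197 200 207 209 212 209 210 210 209 210 211 211 210 211 211]]
```

Run:
```python
from h import *
d=load('w4');s=env.observe();R=s['tool_rot'];T=s['position']
g=at(d,(276.8,193.4),.048);print(g,T,R[:,2])
Rn=np.array([[.3322,-.9432,0],[-.9432,-.3322,0],[0,0,-1]])
want=g-Rn@[.00025,.00205,0];print('target TCP xy',want[:2],'move cm',Rn.T@(want-T)*100)
```

```text
[0.58569212 0.20717209 0.048     ] [0.56682884 0.20091189 0.28928699] [ 1.03484393e-03  1.26952444e-04 -9.99999456e-01]
target TCP xy [0.58754263 0.2080889 ] move cm [ 1.11762297e-02 -2.19214481e+00  2.41286990e+01]
```

Emit:
step_arm([
  {"x":0,"y":-0.7,"z":0,"wx":0,"wy":0,"wz":0,"gripper":0},
  {"x":0,"y":-0.8,"z":0,"wx":0,"wy":0,"wz":0,"gripper":0},
  {"x":0.01,"y":-0.5,"z":0,"wx":0,"wy":0,"wz":0,"gripper":0},
  {"x":0,"y":-0.19,"z":0,"wx":0,"wy":0,"wz":0,"gripper":0},
  {"x":0,"y":0,"z":0,"wx":0,"wy":0,"wz":0,"gripper":0},
  {"x":0,"y":0,"z":0,"wx":0,"wy":0,"wz":0,"gripper":0},
  {"x":0,"y":0,"z":0,"wx":0,"wy":0,"wz":0,"gripper":0},
  {"x":0,"y":0,"z":0,"wx":0,"wy":0,"wz":0,"gripper":0},
  {"x":0,"y":0,"z":0,"wx":0,"wy":0,"wz":0,"gripper":0},
])

```text
time_s: 10.1
position: [0.5875, 0.2081, 0.2888]
tool_rot: [[0.332, -0.943, 0.0], [-0.943, -0.332, 0.0], [-0.0, -0.0, -1.0]]
ft_force: [-0.1, -0.0, -1.0]
grip_width: 0.0144
```

Run:
```python
from h import *
s=env.observe();R=s['tool_rot'];T=s['position'];print(T,R[:,2],s['ft_force'],s['wrist_torque'])
tip=T+R@[.00025,.00205,.2287];print('tip',tip)
```

```text
[0.58746043 0.2080907  0.28878522] [ 3.85389030e-05  1.52651815e-05 -9.99999999e-01] [-0.10695041 -0.04446554 -0.97669696] [-0.02451406  0.00336142 -0.04234341]
tip [0.58561885 0.20717712 0.06008513]
```

Emit:
step_arm([
  {"x":0,"y":0,"z":0.4,"wx":0,"wy":0,"wz":0,"gripper":0},
  {"x":0,"y":0,"z":0.4,"wx":0,"wy":0,"wz":0,"gripper":0},
  {"x":0,"y":0,"z":0.2,"wx":0,"wy":0,"wz":0,"gripper":0},
  {"x":0,"y":0,"z":0.2,"wx":0,"wy":0,"wz":0,"gripper":0},
  {"x":0,"y":0,"z":0.2,"wx":0,"wy":0,"wz":0,"gripper":0},
  {"x":0,"y":0,"z":0,"wx":0,"wy":0,"wz":0,"gripper":0},
])

```text
time_s: 10.7
position: [0.5875, 0.2081, 0.2744]
tool_rot: [[0.332, -0.943, -0.001], [-0.943, -0.332, -0.0], [-0.0, 0.001, -1.0]]
ft_force: [-0.4, 0.1, -1.3]
grip_width: 0.0149
```

Emit:
step_arm([
  {"x":0,"y":0,"z":0.2,"wx":0,"wy":0,"wz":0,"gripper":0},
  {"x":0,"y":0,"z":0.1,"wx":0,"wy":0,"wz":0,"gripper":0},
  {"x":0,"y":0,"z":0,"wx":0,"wy":0,"wz":0,"gripper":0},
  {"x":0,"y":0,"z":0,"wx":0,"wy":0,"wz":0,"gripper":0},
])

```text
time_s: 11.1
position: [0.5875, 0.2081, 0.2718]
tool_rot: [[0.332, -0.943, 0.0], [-0.943, -0.332, 0.0], [-0.0, -0.0, -1.0]]
ft_force: [-1.2, 0.2, -1.1]
grip_width: 0.0145
```

Emit:
step_arm([
  {"x":0,"y":0,"z":0.15,"wx":0,"wy":0,"wz":0,"gripper":0},
  {"x":0,"y":0,"z":0.15,"wx":0,"wy":0,"wz":0,"gripper":0},
  {"x":0,"y":0,"z":0.1,"wx":0,"wy":0,"wz":0,"gripper":0},
  {"x":0,"y":0,"z":0,"wx":0,"wy":0,"wz":0,"gripper":0},
  {"x":0,"y":0,"z":0,"wx":0,"wy":0,"wz":0,"gripper":0},
])

```text
time_s: 11.6
position: [0.5875, 0.2081, 0.2677]
tool_rot: [[0.332, -0.943, -0.0], [-0.943, -0.332, -0.0], [0.0, 0.0, -1.0]]
ft_force: [-0.5, -0.0, -1.9]
grip_width: 0.0144
```

Run:
```python
from h import *
s=env.observe();print(s['position'],s['ft_force'],s['wrist_torque'])
```

```text
[0.58754423 0.20812195 0.26769797] [-0.53352364 -0.00946935 -1.86552249] [-0.05248682  0.05149596 -0.00959738]
```

Emit:
step_arm([
  {"x":0,"y":0,"z":0.1,"wx":0,"wy":0,"wz":0,"gripper":0},
  {"x":0,"y":0,"z":0.1,"wx":0,"wy":0,"wz":0,"gripper":0},
  {"x":0,"y":0,"z":0,"wx":0,"wy":0,"wz":0,"gripper":0},
  {"x":0,"y":0,"z":0,"wx":0,"wy":0,"wz":0,"gripper":0},
])

```text
time_s: 12.0
position: [0.5875, 0.2081, 0.2657]
tool_rot: [[0.332, -0.943, -0.0], [-0.943, -0.332, -0.0], [0.0, 0.0, -1.0]]
ft_force: [1.0, -0.0, -1.0]
grip_width: 0.0144
```

Emit:
step_arm([
  {"x":0,"y":0,"z":0.1,"wx":0,"wy":0,"wz":0,"gripper":0},
  {"x":0,"y":0,"z":0.1,"wx":0,"wy":0,"wz":0,"gripper":0},
  {"x":0,"y":0,"z":0,"wx":0,"wy":0,"wz":0,"gripper":0},
  {"x":0,"y":0,"z":0,"wx":0,"wy":0,"wz":0,"gripper":0},
])

```text
time_s: 12.4
position: [0.5875, 0.2081, 0.2637]
tool_rot: [[0.332, -0.943, -0.0], [-0.943, -0.332, -0.0], [-0.0, 0.0, -1.0]]
ft_force: [-1.0, 0.6, -1.5]
grip_width: 0.0145
```

Emit:
step_arm([
  {"x":0,"y":0,"z":0.1,"wx":0,"wy":0,"wz":0,"gripper":0},
  {"x":0,"y":0,"z":0.1,"wx":0,"wy":0,"wz":0,"gripper":0},
  {"x":0,"y":0,"z":0,"wx":0,"wy":0,"wz":0,"gripper":0},
  {"x":0,"y":0,"z":0,"wx":0,"wy":0,"wz":0,"gripper":0},
])

```text
time_s: 12.8
position: [0.5875, 0.2081, 0.2617]
tool_rot: [[0.332, -0.943, -0.0], [-0.943, -0.332, -0.0], [-0.0, 0.0, -1.0]]
ft_force: [-0.1, -0.1, -1.2]
grip_width: 0.0145
```

Emit:
step_arm([
  {"x":0,"y":0,"z":0.1,"wx":0,"wy":0,"wz":0,"gripper":0},
  {"x":0,"y":0,"z":0.1,"wx":0,"wy":0,"wz":0,"gripper":0},
  {"x":0,"y":0,"z":0,"wx":0,"wy":0,"wz":0,"gripper":0},
  {"x":0,"y":0,"z":0,"wx":0,"wy":0,"wz":0,"gripper":0},
])

```text
time_s: 13.2
position: [0.5875, 0.2081, 0.2597]
tool_rot: [[0.332, -0.943, -0.0], [-0.943, -0.332, -0.0], [-0.0, 0.0, -1.0]]
ft_force: [-0.3, -0.3, -0.9]
grip_width: 0.0143
```

Emit:
step_arm([
  {"x":0,"y":0,"z":0.1,"wx":0,"wy":0,"wz":0,"gripper":0},
  {"x":0,"y":0,"z":0.1,"wx":0,"wy":0,"wz":0,"gripper":0},
  {"x":0,"y":0,"z":0,"wx":0,"wy":0,"wz":0,"gripper":0},
  {"x":0,"y":0,"z":0,"wx":0,"wy":0,"wz":0,"gripper":0},
])

```text
time_s: 13.6
position: [0.5875, 0.2081, 0.2577]
tool_rot: [[0.332, -0.943, -0.0], [-0.943, -0.332, -0.0], [-0.0, 0.0, -1.0]]
ft_force: [-1.7, 0.3, -0.6]
grip_width: 0.0143
```

Emit:
step_arm([
  {"x":0,"y":0,"z":0.1,"wx":0,"wy":0,"wz":0,"gripper":0},
  {"x":0,"y":0,"z":0.1,"wx":0,"wy":0,"wz":0,"gripper":0},
  {"x":0,"y":0,"z":0,"wx":0,"wy":0,"wz":0,"gripper":0},
  {"x":0,"y":0,"z":0,"wx":0,"wy":0,"wz":0,"gripper":0},
])

```text
time_s: 14.0
position: [0.5875, 0.2081, 0.2557]
tool_rot: [[0.332, -0.943, 0.0], [-0.943, -0.332, -0.0], [0.0, -0.0, -1.0]]
ft_force: [0.0, 0.8, -2.0]
grip_width: 0.0146
```

Emit:
step_arm([
  {"x":0,"y":0,"z":0.1,"wx":0,"wy":0,"wz":0,"gripper":0},
  {"x":0,"y":0,"z":0.1,"wx":0,"wy":0,"wz":0,"gripper":0},
  {"x":0,"y":0,"z":0,"wx":0,"wy":0,"wz":0,"gripper":0},
  {"x":0,"y":0,"z":0,"wx":0,"wy":0,"wz":0,"gripper":0},
])

```text
time_s: 14.4
position: [0.5876, 0.2082, 0.2541]
tool_rot: [[0.332, -0.943, 0.001], [-0.943, -0.332, 0.0], [0.0, -0.001, -1.0]]
ft_force: [-0.4, 0.7, 5.1]
grip_width: 0.0148
```

Emit:
step_arm([
  {"x":0,"y":0,"z":0.1,"wx":0,"wy":0,"wz":0,"gripper":0},
  {"x":0,"y":0,"z":0,"wx":0,"wy":0,"wz":0,"gripper":0},
])

```text
time_s: 14.6
position: [0.5876, 0.2081, 0.253]
tool_rot: [[0.332, -0.943, 0.001], [-0.943, -0.332, 0.0], [0.0, -0.001, -1.0]]
ft_force: [-0.7, 0.5, 5.6]
grip_width: 0.0145
```

Emit:
step_arm([
  {"x":0,"y":0,"z":0.05,"wx":0,"wy":0,"wz":0,"gripper":0},
  {"x":0,"y":0,"z":0,"wx":0,"wy":0,"wz":0,"gripper":0},
])

```text
time_s: 14.8
position: [0.5876, 0.2082, 0.2526]
tool_rot: [[0.332, -0.943, 0.001], [-0.943, -0.332, 0.0], [0.0, -0.001, -1.0]]
ft_force: [-1.2, -0.3, 6.0]
grip_width: 0.0146
```

Emit:
step_arm([
  {"x":0,"y":0,"z":0.05,"wx":0,"wy":0,"wz":0,"gripper":0},
  {"x":0,"y":0,"z":0,"wx":0,"wy":0,"wz":0,"gripper":0},
])

```text
time_s: 15.0
position: [0.5876, 0.2081, 0.2523]
tool_rot: [[0.332, -0.943, 0.001], [-0.943, -0.332, 0.0], [0.0, -0.001, -1.0]]
ft_force: [-1.6, -0.7, 7.9]
grip_width: 0.0149
```

Emit:
step_arm([
  {"x":0,"y":0,"z":0.05,"wx":0,"wy":0,"wz":0,"gripper":0},
  {"x":0,"y":0,"z":0,"wx":0,"wy":0,"wz":0,"gripper":0},
])

```text
time_s: 15.2
position: [0.5876, 0.2082, 0.2519]
tool_rot: [[0.332, -0.943, 0.001], [-0.943, -0.332, 0.0], [0.0, -0.001, -1.0]]
ft_force: [-1.4, -0.3, 7.7]
grip_width: 0.0145
```

Emit:
step_arm([
  {"x":0,"y":0,"z":0.05,"wx":0,"wy":0,"wz":0,"gripper":0},
  {"x":0,"y":0,"z":0,"wx":0,"wy":0,"wz":0,"gripper":0},
])

```text
time_s: 15.4
position: [0.5876, 0.2081, 0.2515]
tool_rot: [[0.332, -0.943, 0.001], [-0.943, -0.332, 0.0], [0.0, -0.001, -1.0]]
ft_force: [-1.9, -0.7, 8.7]
grip_width: 0.0142
```

Emit:
step_arm([
  {"x":0,"y":0,"z":0.05,"wx":0,"wy":0,"wz":0,"gripper":0},
  {"x":0,"y":0,"z":0,"wx":0,"wy":0,"wz":0,"gripper":0},
])

```text
time_s: 15.6
position: [0.5876, 0.2082, 0.2511]
tool_rot: [[0.332, -0.943, 0.001], [-0.943, -0.332, 0.0], [0.0, -0.001, -1.0]]
ft_force: [-1.5, -0.6, 10.4]
grip_width: 0.0143
```

Emit:
step_arm([
  {"x":0,"y":0,"z":0.04,"wx":0,"wy":0,"wz":0,"gripper":0},
  {"x":0,"y":0,"z":0,"wx":0,"wy":0,"wz":0,"gripper":0},
])

```text
time_s: 15.8
position: [0.5876, 0.2082, 0.2504]
tool_rot: [[0.332, -0.943, 0.001], [-0.943, -0.332, 0.0], [0.0, -0.001, -1.0]]
ft_force: [-0.9, -0.1, 5.1]
grip_width: 0.0147
```

The push dropped from 10.4 to 5.1 N, so the catch snapped. Lifting straight out now.

Emit:
step_arm([
  {"x":0,"y":0,"z":-0.4,"wx":0,"wy":0,"wz":0,"gripper":0},
  {"x":0,"y":0,"z":-0.6,"wx":0,"wy":0,"wz":0,"gripper":0},
  {"x":0,"y":0,"z":-1,"wx":0,"wy":0,"wz":0,"gripper":0},
  {"x":0,"y":0,"z":-1.3,"wx":0,"wy":0,"wz":0,"gripper":0},
  {"x":0,"y":0,"z":-1.5,"wx":0,"wy":0,"wz":0,"gripper":0},
  {"x":0,"y":0,"z":-1.5,"wx":0,"wy":0,"wz":0,"gripper":0},
  {"x":0,"y":0,"z":-1.5,"wx":0,"wy":0,"wz":0,"gripper":0},
  {"x":0,"y":0,"z":-1.5,"wx":0,"wy":0,"wz":0,"gripper":0},
  {"x":0,"y":0,"z":-1.2,"wx":0,"wy":0,"wz":0,"gripper":0},
  {"x":0,"y":0,"z":-0.7,"wx":0,"wy":0,"wz":0,"gripper":0},
  {"x":0,"y":0,"z":-0.4,"wx":0,"wy":0,"wz":0,"gripper":0},
  {"x":0,"y":0,"z":0,"wx":0,"wy":0,"wz":0,"gripper":0},
])

```text
time_s: 17.0
position: [0.5875, 0.2081, 0.3661]
tool_rot: [[0.332, -0.943, 0.0], [-0.943, -0.332, 0.0], [0.0, -0.0, -1.0]]
ft_force: [0.6, 0.4, -1.3]
grip_width: 0.0144
```

Emit:
step_arm([
  {"x":1,"y":0.46,"z":0,"wx":0,"wy":0,"wz":0,"gripper":0},
  {"x":2.1,"y":0.96,"z":0,"wx":0,"wy":0,"wz":0,"gripper":0},
  {"x":2.1,"y":0.96,"z":0,"wx":0,"wy":0,"wz":0,"gripper":0},
  {"x":2.1,"y":0.96,"z":0,"wx":0,"wy":0,"wz":0,"gripper":0},
  {"x":2.1,"y":0.96,"z":0,"wx":0,"wy":0,"wz":0,"gripper":0},
  {"x":2.1,"y":0.96,"z":0,"wx":0,"wy":0,"wz":0,"gripper":0},
  {"x":2.1,"y":0.96,"z":0,"wx":0,"wy":0,"wz":0,"gripper":0},
  {"x":2.1,"y":0.96,"z":0,"wx":0,"wy":0,"wz":0,"gripper":0},
  {"x":2.1,"y":0.96,"z":0,"wx":0,"wy":0,"wz":0,"gripper":0},
  {"x":2.1,"y":0.96,"z":0,"wx":0,"wy":0,"wz":0,"gripper":0},
  {"x":2.1,"y":0.96,"z":0,"wx":0,"wy":0,"wz":0,"gripper":0},
  {"x":2.1,"y":0.96,"z":0,"wx":0,"wy":0,"wz":0,"gripper":0},
  {"x":2.1,"y":0.96,"z":0,"wx":0,"wy":0,"wz":0,"gripper":0},
  {"x":2.1,"y":0.96,"z":0,"wx":0,"wy":0,"wz":0,"gripper":0},
  {"x":2.1,"y":0.96,"z":0,"wx":0,"wy":0,"wz":0,"gripper":0},
  {"x":2.1,"y":0.96,"z":0,"wx":0,"wy":0,"wz":0,"gripper":0},
  {"x":2.1,"y":0.96,"z":0,"wx":0,"wy":0,"wz":0,"gripper":0},
  {"x":2.1,"y":0.96,"z":0,"wx":0,"wy":0,"wz":0,"gripper":0},
  {"x":2.1,"y":0.96,"z":0,"wx":0,"wy":0,"wz":0,"gripper":0},
  {"x":1.8,"y":0.88,"z":0,"wx":0,"wy":0,"wz":0,"gripper":0},
])

```text
time_s: 19.0
position: [0.5461, -0.2384, 0.3651]
tool_rot: [[0.332, -0.943, -0.001], [-0.943, -0.332, 0.001], [-0.001, 0.001, -1.0]]
ft_force: [0.6, 0.5, -1.4]
grip_width: 0.0142
```

Emit:
step_arm([
  {"x":0,"y":0,"z":0,"wx":0,"wy":0,"wz":0,"gripper":0},
  {"x":0,"y":0,"z":0,"wx":0,"wy":0,"wz":0,"gripper":0},
  {"x":0,"y":0,"z":0,"wx":0,"wy":0,"wz":0,"gripper":0},
  {"x":0,"y":0,"z":0,"wx":0,"wy":0,"wz":0,"gripper":0},
  {"x":0,"y":0,"z":0,"wx":0,"wy":0,"wz":0,"gripper":0},
])

```text
time_s: 19.5
position: [0.5469, -0.2361, 0.3659]
tool_rot: [[0.333, -0.943, -0.0], [-0.943, -0.333, 0.0], [-0.0, 0.0, -1.0]]
ft_force: [0.5, -0.9, -1.6]
grip_width: 0.0144
```

Run:
```python
from h import *
a=snap('wrist','w5')
s=env.observe();R=s['tool_rot'];T=s['position'];print(T,R,s['ft_force'])
Rn=np.array([[.3322,-.9432,0],[-.9432,-.3322,0],[0,0,-1]])
print('to go cm',R.T@(np.array([.54683,-.23691,.24672])-T)*100)
g=cv2.cvtColor(a['color'],cv2.COLOR_BGR2GRAY);print(g[222:252,274:279].mean(1).round())
c=a['color'][150:350,180:380]; cv2.imwrite('pics/w5b.png',cv2.resize(c,None,fx=3,fy=3,interpolation=2))
```

```text
[ 0.54693858 -0.23615871  0.36589705] [[ 3.33097407e-01 -9.42892420e-01  4.32990798e-05]
 [-9.42892420e-01 -3.33097408e-01 -1.48770800e-05]
 [ 2.84502972e-05 -3.58708574e-05 -9.99999999e-01]] [ 0.05778271  0.34630222 -1.57439109]
to go cm [ 0.06688321  0.0356904  11.91770562]
[238. 235. 233. 235. 237. 238. 239. 239. 225. 174. 130. 118. 119. 120.
 123. 126. 135. 155. 162. 160. 158. 158. 158. 159. 159. 155. 130.  90.
  63.  59.]
```

View pics/w5b.png

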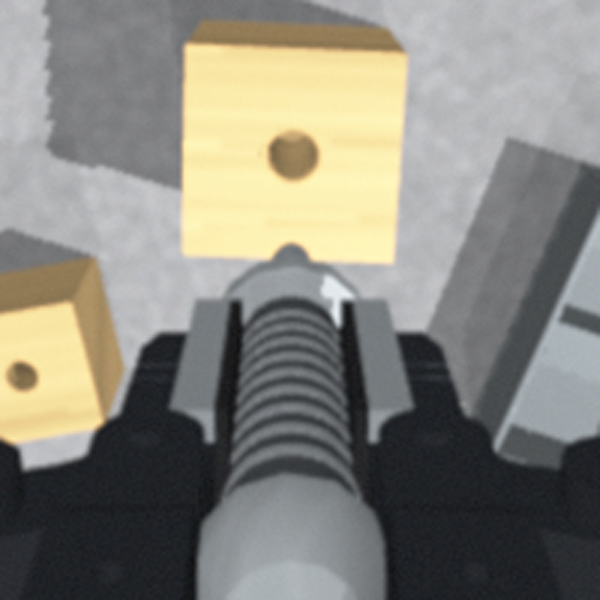

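The punch is unchanged in the grip, with the nose fully out again. The stand hole is at crop (293,155), clear. I return to the grasp pose and lower it in.

Emit:
step_arm([
  {"x":0.06,"y":0.04,"z":0.5,"wx":0,"wy":0,"wz":0,"gripper":0},
  {"x":0,"y":0,"z":1,"wx":0,"wy":0,"wz":0,"gripper":0},
  {"x":0,"y":0,"z":1.5,"wx":0,"wy":0,"wz":0,"gripper":0},
  {"x":0,"y":0,"z":1.5,"wx":0,"wy":0,"wz":0,"gripper":0},
  {"x":0,"y":0,"z":1.5,"wx":0,"wy":0,"wz":0,"gripper":0},
  {"x":0,"y":0,"z":1,"wx":0,"wy":0,"wz":0,"gripper":0},
  {"x":0,"y":0,"z":0.5,"wx":0,"wy":0,"wz":0,"gripper":0},
  {"x":0,"y":0,"z":0,"wx":0,"wy":0,"wz":0,"gripper":0},
])

```text
time_s: 20.35
position: [0.5467, -0.2374, 0.2902]
tool_rot: [[0.332, -0.943, -0.001], [-0.943, -0.332, 0.001], [-0.001, 0.001, -1.0]]
ft_force: [-0.2, 0.3, -1.1]
grip_width: 0.0146
```

Emit:
step_arm([
  {"x":0,"y":0,"z":0.5,"wx":0,"wy":0,"wz":0,"gripper":0},
  {"x":0,"y":0,"z":1,"wx":0,"wy":0,"wz":0,"gripper":0},
  {"x":0,"y":0,"z":1,"wx":0,"wy":0,"wz":0,"gripper":0},
  {"x":0,"y":0,"z":1,"wx":0,"wy":0,"wz":0,"gripper":0},
  {"x":0,"y":0,"z":0.5,"wx":0,"wy":0,"wz":0,"gripper":0},
  {"x":0,"y":0,"z":0.2,"wx":0,"wy":0,"wz":0,"gripper":0},
  {"x":0,"y":0,"z":0,"wx":0,"wy":0,"wz":0,"gripper":0},
  {"x":0,"y":0,"z":0,"wx":0,"wy":0,"wz":0,"gripper":0},
  {"x":0,"y":0,"z":0,"wx":0,"wy":0,"wz":0,"gripper":0},
])

```text
time_s: 21.25
position: [0.5467, -0.2374, 0.2492]
tool_rot: [[0.332, -0.943, 0.001], [-0.943, -0.332, -0.0], [0.001, -0.0, -1.0]]
ft_force: [-0.4, 0.5, -1.0]
grip_width: 0.0146
```

Now 2.5 mm to go, moving gently until the collar touches.

Emit:
step_arm([
  {"x":0,"y":-0.03,"z":0.1,"wx":0,"wy":0,"wz":0,"gripper":0},
  {"x":0,"y":0,"z":0.1,"wx":0,"wy":0,"wz":0,"gripper":0},
  {"x":0,"y":0,"z":0,"wx":0,"wy":0,"wz":0,"gripper":0},
  {"x":0,"y":0,"z":0,"wx":0,"wy":0,"wz":0,"gripper":0},
])

```text
time_s: 21.65
position: [0.547, -0.2373, 0.2468]
tool_rot: [[0.332, -0.943, -0.0], [-0.943, -0.332, 0.0], [-0.0, 0.0, -1.0]]
ft_force: [0.1, 0.8, -2.0]
grip_width: 0.0142
```

Emit:
step_arm([
  {"x":0,"y":0,"z":0.05,"wx":0,"wy":0,"wz":0,"gripper":0},
  {"x":0,"y":0,"z":0,"wx":0,"wy":0,"wz":0,"gripper":0},
  {"x":0,"y":0,"z":0,"wx":0,"wy":0,"wz":0,"gripper":0},
])

```text
time_s: 21.95
position: [0.547, -0.2373, 0.2467]
tool_rot: [[0.332, -0.943, 0.0], [-0.943, -0.332, -0.0], [0.0, -0.0, -1.0]]
ft_force: [-1.9, 0.7, 4.0]
grip_width: 0.0142
```

Seated at the original height with about 5 N. Opening gently, then retreating.

Emit:
step_arm([
  {"x":0,"y":0,"z":0,"wx":0,"wy":0,"wz":0,"gripper":0},
  {"x":0,"y":0,"z":0,"wx":0,"wy":0,"wz":0,"gripper":1.5},
  {"x":0,"y":0,"z":0,"wx":0,"wy":0,"wz":0,"gripper":1.7},
  {"x":0,"y":0,"z":0,"wx":0,"wy":0,"wz":0,"gripper":2},
  {"x":0,"y":0,"z":0,"wx":0,"wy":0,"wz":0,"gripper":2.4},
  {"x":0,"y":0,"z":0,"wx":0,"wy":0,"wz":0,"gripper":4},
  {"x":0,"y":0,"z":0,"wx":0,"wy":0,"wz":0,"gripper":6},
  {"x":0,"y":0,"z":0,"wx":0,"wy":0,"wz":0,"gripper":8},
  {"x":0,"y":0,"z":0,"wx":0,"wy":0,"wz":0,"gripper":8.5},
  {"x":0,"y":0,"z":0,"wx":0,"wy":0,"wz":0,"gripper":8.5},
], newtons=20)

```text
time_s: 22.95
position: [0.547, -0.2373, 0.2463]
tool_rot: [[0.332, -0.943, 0.0], [-0.943, -0.332, -0.0], [0.0, -0.0, -1.0]]
ft_force: [-0.2, -0.2, -0.2]
grip_width: 0.0849
```

Emit:
step_arm([
  {"x":0,"y":0,"z":-1,"wx":0,"wy":0,"wz":0,"gripper":8.5},
  {"x":0,"y":0,"z":-2,"wx":0,"wy":0,"wz":0,"gripper":8.5},
  {"x":0,"y":0,"z":-2,"wx":0,"wy":0,"wz":0,"gripper":8.5},
  {"x":0,"y":0,"z":-2,"wx":0,"wy":0,"wz":0,"gripper":8.5},
  {"x":0,"y":0,"z":-2,"wx":0,"wy":0,"wz":0,"gripper":8.5},
  {"x":0,"y":0,"z":-2,"wx":0,"wy":0,"wz":0,"gripper":8.5},
  {"x":0,"y":0,"z":-2,"wx":0,"wy":0,"wz":0,"gripper":8.5},
  {"x":0,"y":0,"z":-2,"wx":0,"wy":0,"wz":0,"gripper":8.5},
  {"x":0,"y":0,"z":-1,"wx":0,"wy":0,"wz":0,"gripper":8.5},
  {"x":0,"y":0,"z":0,"wx":0,"wy":0,"wz":0,"gripper":8.5},
  {"x":0,"y":0,"z":0,"wx":0,"wy":0,"wz":0,"gripper":8.5},
  {"x":0,"y":0,"z":0,"wx":0,"wy":0,"wz":0,"gripper":8.5},
])

```text
time_s: 24.15
position: [0.5469, -0.2373, 0.4052]
tool_rot: [[0.332, -0.943, -0.002], [-0.943, -0.332, 0.001], [-0.002, 0.001, -1.0]]
ft_force: [-0.2, -0.7, 0.2]
grip_width: 0.0852
```

Run:
```python
from h import *
a=snap('wrist','w6');b=snap('scene','s6');s=env.observe();print(s['position'],s['ft_force'],s['time_s'])
print(proj(load('w6'),[[.5463,-.237,.13],[.5463,-.237,.061]]))
c=cv2.resize(a['color'][100:300,180:380],None,fx=2,fy=2,interpolation=2)
e=cv2.resize(b['color'][170:240,150:220],(400,400),interpolation=2)
cv2.imwrite('pics/c6.png',np.hstack([c,e]))
d=cv2.absdiff(load('scene0')['c'],load('s6')['c']).max(2)[:, :];n,_,st,_=cv2.connectedComponentsWithStats((d>40).astype(np.uint8));print([x.tolist() for x in st[1:] if x[4]>15])
```

```text
[ 0.54698952 -0.23733935  0.40539461] [ 0.46535427 -0.45176613  0.50576916] 24.25
[[276.30255643 209.48055988]
 [276.48171155 189.85143542]]
[[46, 0, 113, 44, 1904], [179, 0, 40, 29, 458], [331, 0, 45, 94, 1462], [170, 5, 9, 12, 52], [263, 12, 31, 30, 205], [173, 18, 13, 17, 95], [118, 21, 58, 39, 996], [297, 32, 49, 46, 1086], [158, 40, 42, 42, 1008], [264, 51, 11, 20, 59], [375, 55, 9, 20, 50], [135, 61, 21, 11, 86], [121, 63, 30, 18, 58], [373, 63, 26, 38, 542], [130, 74, 79, 85, 2772], [278, 81, 31, 13, 162], [152, 82, 11, 9, 22], [281, 92, 75, 62, 2118], [413, 95, 13, 8, 29], [427, 95, 13, 9, 38], [267, 99, 13, 14, 45], [335, 101, 5, 10, 18], [341, 107, 14, 9, 30], [338, 115, 8, 7, 20], [352, 118, 25, 11, 80], [381, 160, 45, 80, 1615], [359, 216, 32, 23, 360]]
```

View pics/c6.png

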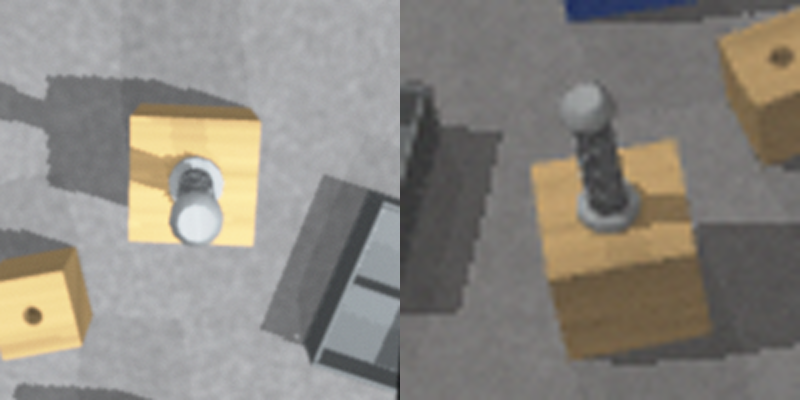

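The punch stands upright with its collar flat on the block, and the scene picture shows no change around the stand. Handing in.

```bash
python3 -c "
from rig import env
print(env.close_job())"
```

```text
the job is handed in; nothing more can be done
None
```

The job is done and handed in at about 24 s of the 58 s allowed. I took the punch from the larger wooden stand and set its nose in the guide hole. I pressed in 0.4–0.5 mm steps until the wrist force dropped from 10.4 to 5.1 N, which I took as the snap, and lifted off at once without bottoming out. The punch then went back in its stand and was released.

- **Punch:** The last pictures show it upright with its collar on the block top. It touched down at the same height as at the grasp, within 0.1 mm.
- **Other things:** A before/after comparison of the scene picture showed no change around the stand. It did show changes next to the fixed jig, which I took for the arm's changed shadow and did not check further.
- **Disagreement:** In the wrist camera the held punch appeared about 2 mm off its computed place across the jaws. I aligned tip to hole by their relative pixels instead, and the nose went in with no noticeable side force.
- **Not confirmed directly:** The catch itself cannot be seen, so the force drop is the only evidence of the snap.

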